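Rack the dismantled modules in reverse order

ROBOT

A 6-joint arm with a two-finger parallel gripper is mounted at the origin on the work surface. World frame = base frame: x ahead of the robot, y to its left, z up, the work surface at z = 0. Lengths are in mm, angles in rad, forces in N, time in s.
With the tool pointing down it reaches from about 275 to 1000 mm from the base axis. Payload 8.4 kg.
Tool frame: the origin (TCP) lies between the finger pads; the fingertips stand r.tips_ahead ahead of it and the grasp point (between the pads) lies 6 mm ahead of it (r.tips_ahead is the distance from the TCP to the fingertips, in mm); z points along the fingers, y is the line along which they close (so a half turn about z gives the same grasp; the last joint's range is limited). The gripper opens to 85 mm and grips with 20 to 120 N. Pads are 22 mm wide; open, the fingers measure 114 mm over their backs; the gripper's body (76 mm by 85 mm) begins 54 mm behind the grasp point. The pads swing forward as they close: fully open they stand 13 mm farther back than shut.
Start: joints at [1.235, 0.353, 1.633, -0, 1.155, -0.002], TCP at [204.771, 590.506, 256.281] pointing down, gripper open.
Joint ranges: [-2.63, 2.63], [-0.92, 2.1], [0.06, 2.66], [-1.3, 4.44], [0, 2.69], [-3.02, 3.02]. Speed limits (rad/s): [2.22, 2.22, 2.79, 3.14, 3.14, 3.14].

INTERFACE

Orientations are given as [roll, pitch, yaw] about the fixed x, y, z axes, in that order (R = Rz(yaw) Ry(pitch) Rx(roll)).
In Python, from rig import r gives the robot as it stands.
- The arm moves only by the tool carry_out, never from a script. Its arguments are lists of equal length, an entry for each row: "delta_pos": the shift along the tool's x, y, z in m, a list of three; "rot": the turn, a rotation vector about the tool's x, y, z in degrees, a list of three. A call has 1 to 8 rows; each row is the pose to reach, as a shift and turn from the pose commanded when the call began, along the tool's axes at that moment; what a row does not reach only later rows make up. A row lasts 1/8 s, in which the tool goes at most 62.5 mm and 10.7 degrees, less where a joint would pass 70% of its speed; a pose out of reach is approached as far as the arm can. A call with a gripper value outside its range is refused whole. "claw" is the finger opening in m, from 0 to 0.0854, set as the call begins (left out, the last holds). The fingers move at their own pace and stop on an object; "grip_force" is the grip in N (left out, the last holds). Time passes only in rows, so rows that repeat a pose let the fingers close. It gives the time, the measured TCP pose, the force, the opening and the grip force at its end, in the units of the state.
- r.sense(): the state, without advancing time (a new reading comes with each control period).
- r.grab_frame(name): name is "side" or "top"; returns the picture (480x640x3 uint8, blue, green, red); there is no depth.
- r.camera_info(name): a dict with "fx", "fy", "cx", "cy" (pixels), "pose" (4x4, takes a point from camera to world coordinates). Camera axes: x right, y down, z forward; pixel columns grow to the right and rows downward; lengths in mm; the calibration is good to about 2 mm. A picture is of the moment at which its call begins. camera_info takes no time and is no camera call.
- r.sign_off(): hands the job in; it is judged then, once.
Trained networks look in the newest picture that a camera, given by its name, has taken for a name from the list of things; names that differ only in an ending like _2 or _b are one class to them, and where a whole thing is asked for, a point or a joint stands for the part that bears it (a point fixed in the world has none). Each returns a list of dicts, best first, with "p" (0 to 1); they miss things now and then, are a little off and sometimes report something else, mostly with a low value. They report only what shows in the picture. A call takes as long as a camera call. They do not tell look-alikes from the thing itself.
- r.recognise(thing, camera): "box" ([left, top, right, bottom] in pixels, round what is visible of it).
- r.cut_out(thing, camera): "mask" (480x640 bool, what is visible of it) and "box" ([left, top, right, bottom] in pixels, round what is visible of it).
The state is a dict: "clock": time; "qpos": joint angles; "qvel": joint speeds; "joint_efforts": joint torques, N m; "eef_pos": TCP position; "tcp_rot": TCP orientation; "contact_force": force on the tool from outside, world axes, zero at the start; "wrist_torque": the same for the moment, N m; "opening": opening from 0.0 (shut) to 1.0 (fully open); "grasp_force": force on a finger pad.
Only numpy, scipy, OpenCV 4.12 (cv2) and the standard library are available. Lean on these libraries where they do the work, as an engineer would, in place of code of your own. Each camera call takes 0.05 s, during which the arm holds its last target. There are 200 camera calls.

TASK

The unit goes back together in the reverse order of its dismantling: move all four circuit modules from their nests on the aluminium tray into the light-blue rack, one to a bay, in reversed order. As seen from the robot, the leftmost module of the tray goes into the rightmost bay, the second from the left into the second from the right, and so on. Set each one down gently, upright and square on the floor of its bay, without tipping or dropping it, and let go.

Things in the scene. Friction and masses are not known exactly. Their poses are not given: they have to be found in the camera images.
- relay: Relay module: red box 34 x 28 mm in plan, 52 mm tall with a pale square label on top, standing on a green circuit-board base 44 (its x) x 38 (its y) x 4 mm thick. In all 56 mm tall, 0.11 kg. Origin: centre of the underside, z up. Starts in its nest, x axes within 5 degrees. Easiest gripped from above, fingers closing along its x (no neighbours there), 35 mm above its underside.
- transformer: Transformer module: yellow block 34 x 28 mm in plan, 50 mm tall with a dark steel band across its middle, standing on a green circuit-board base 44 (its x) x 38 (its y) x 4 mm thick. In all 56 mm tall, 0.11 kg. Origin: centre of the underside, z up. Starts in its nest, x axes within 5 degrees. Easiest gripped from above, fingers closing along its x (no neighbours there), 35 mm above its underside.
- capacitor: Capacitor module: blue upright cylinder 33 mm across, 52 mm tall with a silver disc on top, standing on a green circuit-board base 44 (its x) x 38 (its y) x 4 mm thick. In all 56 mm tall, 0.11 kg. Origin: centre of the underside, z up. Starts in its nest, x axes within 5 degrees. Easiest gripped from above, fingers closing along its x (no neighbours there), 35 mm above its underside.
- heatsink: Heat-sink module: black block 34 x 28 mm in plan, 52 mm tall with upright fins, standing on a green circuit-board base 44 (its x) x 38 (its y) x 4 mm thick. In all 56 mm tall, 0.11 kg. Origin: centre of the underside, z up. Starts in its nest, x axes within 5 degrees. Easiest gripped from above, fingers closing along its x (no neighbours there), 35 mm above its underside.
- nest_relay: Shallow grey nest 58 (x) x 52 (y) x 8 mm tall, fixed on the tray, with a red tab 13 x 40 mm on its -x side; the relay module starts in it. Origin: centre of its underside (6 mm above the table); inner floor 4 mm above that; rims 3 mm thick, 4 mm above the inner floor. Axes as the tray's.
- nest_transformer: Shallow grey nest 58 (x) x 52 (y) x 8 mm tall, fixed on the tray, with a yellow tab 13 x 40 mm on its -x side; the transformer module starts in it. Origin: centre of its underside (6 mm above the table); inner floor 4 mm above that; rims 3 mm thick, 4 mm above the inner floor. Axes as the tray's.
- nest_capacitor: Shallow grey nest 58 (x) x 52 (y) x 8 mm tall, fixed on the tray, with a blue tab 13 x 40 mm on its -x side; the capacitor module starts in it. Origin: centre of its underside (6 mm above the table); inner floor 4 mm above that; rims 3 mm thick, 4 mm above the inner floor. Axes as the tray's.
- nest_heatsink: Shallow grey nest 58 (x) x 52 (y) x 8 mm tall, fixed on the tray, with a black tab 13 x 40 mm on its -x side; the heatsink module starts in it. Origin: centre of its underside (6 mm above the table); inner floor 4 mm above that; rims 3 mm thick, 4 mm above the inner floor. Axes as the tray's.
- tray: Bare aluminium plate 92 (x) x 252 (y) x 6 mm, fixed, bearing the four nests in a row along its y, at y = +91.5, +30.5, -30.5 and -91.5 mm. Origin: centre of the underside, on the table. +y is to the left as seen from the robot (the plate is turned by up to about 12 degrees). Which nest is where varies; tray or rack may be the nearer.
- rack: Light-blue rack 72 (x) x 249 (y) mm, fixed, with four empty open bays in a row along its y, centred at x = 0 and y = +91.5, +30.5, -30.5 and -91.5 mm. Each bay is 62 (x) x 56 (y) mm inside; its floor is 6 mm above the table, its 5 mm walls are 14 mm tall from the table. Origin: centre of the underside, on the table; +y is to the left as seen from the robot (turned by up to about 12 degrees).
Things that resemble listed ones, but are neither listed nor needed, are in the scene too. Leave any orange, purple or turquoise look-alike of the heatsink alone.

How it is judged:
By the outcome, as a careful person would: the job done as asked, in the order asked, and still so for the second after the job is handed in, with the robot touching nothing.
It also fails if it takes over 99 s, if anything falls off the work surface, if the arm or the gripper's body presses on something with over 40 N, if the wrist force passes 120 N, or if a joint passes its speed limit or range.

## Working session

There is one attempt and no reset: what is moved stays moved. The work goes in short steps, Python scripts to look and compute and a tool call to move; the robot and the scene stay as the last step left them, time stands still between calls to the robot, and variables do not carry over. Pictures are saved under pics/ and viewed, at most 14 in all, crops included, and the job is handed in when it is done.

Besides the shell and the picture viewer there is one more tool, called after "Request:" by a JSON object that holds its "api" and its "payload". carry_out: Moves the arm, as the interface text tells. Its arguments: {"type":"object","properties":{"delta_pos":{"type":"array","items":{"type":"array","items":{"type":"number"}}},"rot":{"type":"array","items":{"type":"array","items":{"type":"number"}}},"claw":{"type":"number"},"grip_force":{"type":"number"}},"required":["delta_pos","rot"]}

```bash
ls; mkdir -p pics; python3 - <<'E'
from rig import r
import cv2,numpy as np
print(r.tips_ahead, r.sense())
for c in("top","side"):
    cv2.imwrite(f"pics/{c}0.png",r.grab_frame(c)); i=r.camera_info(c); print(c,i['fx'],i['cx'],i['cy'],np.round(i['pose'],3).tolist())
E
```

```text
pics
25.0 {'clock': 0.0, 'qpos': array([ 1.23459017e+00,  3.53649929e-01,  1.63415442e+00, -1.86135996e-05,
        1.15518318e+00, -2.40626830e-03]), 'qvel': array([ 0.0002135 ,  0.00167235,  0.00137309,  0.001341  ,  0.00051945,
       -0.00250461]), 'joint_efforts': array([ 2.03738961e-05, -6.05249763e+01, -3.42074382e+01, -2.54213239e-05,
        9.14315024e-03,  9.20016362e-06]), 'eef_pos': array([204.63329601, 590.07685453, 255.55186012]), 'tcp_rot': array([-3.14019774e+00,  1.36620160e-05,  2.80780030e+00]), 'contact_force': array([-0.00706909,  0.22376995,  0.00819111]), 'wrist_torque': array([-0.00716128, -0.02313608, -0.00311715]), 'grasp_force': 0.0, 'opening': 1.002009371285289}
top 589.4166992555727 325.37279929498106 236.44058029618373 [[-0.0, -1.0, 0.026, 547.265], [-1.0, -0.0, -0.018, -39.495], [0.018, -0.026, -1.0, 859.034], [0.0, 0.0, 0.0, 1.0]]
side 481.68891108285493 317.0160295901102 245.27215735564417 [[0.715, -0.483, 0.505, 218.466], [-0.699, -0.51, 0.501, -400.129], [0.016, -0.712, -0.702, 540.834], [0.0, 0.0, 0.0, 1.0]]
```

View pics/top0.png

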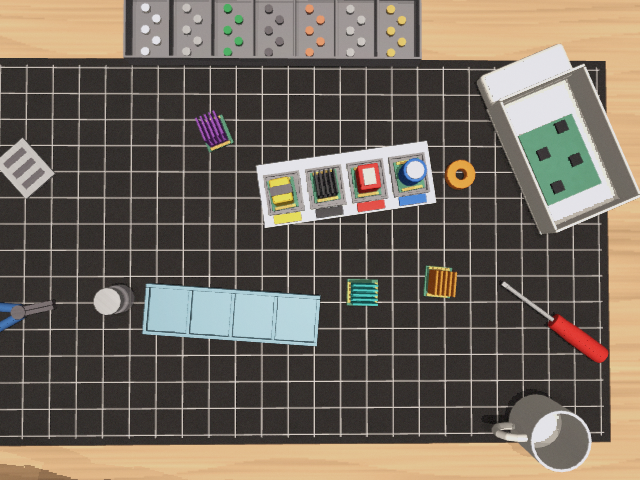

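View pics/side0.png

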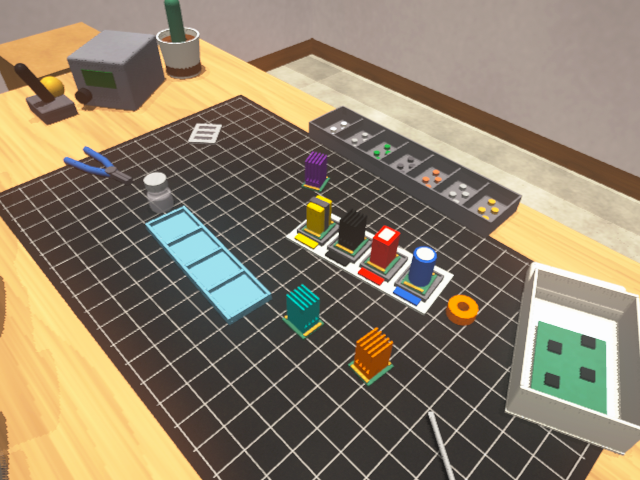

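Visible heat-sink candidates in the top view: black (326,186) in the tray, purple (213,130), turquoise (363,292) and orange (440,282). The black one is the listed one. The tray from left to right is transformer (283,193), heatsink, relay (368,178), capacitor (412,171). The rack is at (231,315).

```bash
cat > h.py <<'E'
from rig import r
import cv2,numpy as np
def inv(c,px,z):
    i=r.camera_info(c);P=np.array(i['pose']);px=np.atleast_2d(px).astype(float)
    d=np.c_[(px[:,0]-i['cx'])/i['fx'],(px[:,1]-i['cy'])/i['fy'],np.ones(len(px))]@P[:3,:3].T
    return P[:3,3]+d*((z-P[2,3])/d[:,2])[:,None]
def proj(c,X):
    i=r.camera_info(c);P=np.array(i['pose']);q=(np.atleast_2d(X)-P[:3,3])@P[:3,:3]
    return np.c_[q[:,0]/q[:,2]*i['fx']+i['cx'],q[:,1]/q[:,2]*i['fy']+i['cy']]
def rect(mask,z,c="top"):
    ys,xs=np.nonzero(mask);w=inv(c,np.c_[xs,ys],z)[:,:2].astype(np.float32)
    (a,s,t)=cv2.minAreaRect(w)
    if s[0]>s[1]: s=(s[1],s[0]); t-=90   # angle of short side (x)
    t=(t+90)%180-90
    return np.round([*a,*s,t],1)
E
cat > m.py <<'E'
from h import *
im=r.grab_frame("top")
for n,z in(("rack",14),("tray",6)):
    d=r.cut_out(n,"top")[:2]
    for q in d: print(n,round(q['p'],2),q['box'],rect(q['mask'],z))
for n in("nest_transformer","nest_heatsink","nest_relay","nest_capacitor","transformer","heatsink","relay","capacitor"):
    for q in r.cut_out(n,"top")[:2]:
        print(n,round(q['p'],2),np.round(q['box']),rect(q['mask'],10))
cv2.imwrite("pics/crop1.png",cv2.resize(im[135:235,250:440],None,fx=4.2,fy=4.2,interpolation=cv2.INTER_CUBIC))
E
python3 m.py
```

```text
rack 0.76 [141.6, 282.0, 321.8, 347.4] [458.2  79.3  75.1 250.5  -4.1]
tray 0.63 [255.5, 140.6, 433.5, 225.8] [645.7 -84.6  92.  251.5   8.4]
tray 0.29 [390.5, 152.0, 431.7, 205.6] [ 653.5 -177.2   54.1   73.1  -81.3]
nest_transformer 0.62 [260. 169. 302. 226.] [625.9   4.5  53.2  73.4 -81.8]
nest_heatsink 0.89 [307. 164. 348. 216.] [635.3 -55.5  54.6  73.5 -82.1]
nest_relay 0.63 [348. 159. 388. 214.] [ 643.5 -115.9   52.6   74.1  -81.1]
nest_relay 0.59 [391. 151. 433. 205.] [ 652.6 -176.3   53.7   72.8  -81.2]
nest_capacitor 0.98 [390. 151. 431. 206.] [ 653.  -175.6   54.8   74.   -81.3]
transformer 0.74 [264. 179. 299. 212.] [632.3   7.8  38.4  45.8 -79.2]
heatsink 0.94 [196. 110. 232. 153.] [722.4 106.4  39.5  53.8 -66. ]
heatsink 0.83 [422. 265. 458. 299.] [ 503.8 -219.7   43.2   45.7   -5.3]
relay 0.88 [348. 159. 385. 198.] [ 651.6 -113.9   40.9   47.4  -81.8]
capacitor 0.65 [392. 161. 426. 193.] [ 659.7 -179.6   44.4   48.    13.9]
```

View pics/crop1.png

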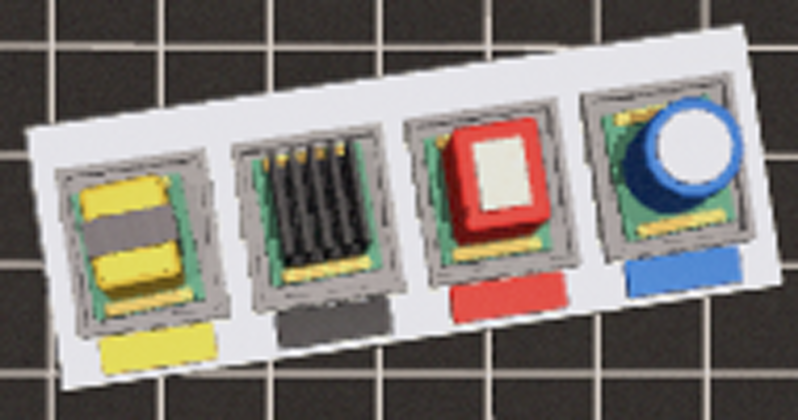

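The crop confirms the choice, left to right in the tray: yellow, black, red, blue. I'll fit each module's silhouette for position and yaw.

```bash
cat > f.py <<'E'
from h import *
from scipy.optimize import minimize
im=r.grab_frame("top")
def box(a,b,z0,z1): return np.array([[x,y,z] for x in(-a/2,a/2) for y in(-b/2,b/2) for z in(z0,z1)],float)
t=np.linspace(0,2*np.pi,40)
cyl=np.vstack([np.c_[16.5*np.cos(t),16.5*np.sin(t),0*t+z] for z in(4,56)])
A=np.radians(8.4);R=lambda a:np.array([[np.cos(a),-np.sin(a)],[np.sin(a),np.cos(a)]])
for k,(n,s) in enumerate((("transformer",box(34,28,4,56)),("heatsink",box(34,28,4,56)),("relay",box(34,28,4,56)),("capacitor",cyl))):
    c0=np.array([645.7,-84.6])+R(A)@[0,91.5-61*k]
    p0=proj("top",[*c0,30])[0]
    ms=[q for q in r.cut_out(n,"top") if np.hypot(*(np.mean(np.reshape(q['box'],(2,2)),0)-p0))<12]
    if not ms: print(n,"none");continue
    m=cv2.resize(ms[0]['mask'].astype(np.float32),None,fx=4,fy=4,interpolation=cv2.INTER_LINEAR)>.5
    def ren(v):
        o=np.zeros(m.shape,np.uint8)
        for S in(box(44,38,0,4),s):
            X=np.c_[S[:,:2]@R(np.radians(v[2])).T+v[:2],S[:,2]+10]
            cv2.fillConvexPoly(o,cv2.convexHull(np.round((proj("top",X)+.5)*4*16).astype(np.int32)),1,shift=4)
        return o>0
    f=lambda v:1-(ren(v)&m).sum()/(ren(v)|m).sum()
    best=min((minimize(f,[*c0,a],method="Nelder-Mead",options=dict(initial_simplex=[[*c0,a],[*(c0+[3,0]),a],[*(c0+[0,3]),a],[*c0,a+4]])) for a in(5,8.4,12)),key=lambda q:q.fun)
    print(n,ms[0]['p'],np.round(c0,1),np.round(best.x,1),round(best.fun,3))
d=r.cut_out("rack","top")[0]
for k in range(4): print("bay",k,np.round(np.array([457,80])+R(np.radians(-4.1))@[0,91.5-61*k],1))
E
python3 f.py
```

```text
transformer 0.89 [632.3   5.9] [631.2   7.   11.3] 0.037
heatsink 0.71 [641.2 -54.4] [642.3 -53.9  10.5] 0.069
relay 0.96 [ 650.2 -114.8] [ 649.9 -112.4    9.4] 0.055
capacitor 0.38 [ 659.1 -175.1] [ 665.6 -165.9    9.6] 0.815
bay 0 [463.5 171.3]
bay 1 [459.2 110.4]
bay 2 [454.8  49.6]
bay 3 [450.5 -11.3]
```

```bash
python3 - <<'E'
from h import *
print(inv("top",[415.5,170],66))
s=r.sense();print(s['tcp_rot'],np.cos(s['tcp_rot'][2]),s['eef_pos'])
E
```

```text
[[ 657.77959309 -175.46875141   66.        ]]
[-3.14155332e+00 -1.64885595e-05  2.80783397e+00] -0.944817687109063 [204.74902316 590.50272979 256.27677745]
```

```bash
cat > go.py <<'E'
# usage: go.py x y z psi_deg [...]: deltas in tool axes (m) and turn (deg) from the present pose
import sys
from h import *
from scipy.spatial.transform import Rotation as Ro
s=r.sense();T=Ro.from_euler("xyz",s['tcp_rot']);print(np.round(s['eef_pos'],1),np.round(np.degrees(s['tcp_rot']),1))
v=np.array(sys.argv[1:],float).reshape(-1,4)
for x,y,z,p in v:
    print(np.round(T.inv().apply(np.array([x,y,z])-s['eef_pos'])/1000,4).tolist(),np.round((T.inv()*Ro.from_euler("xyz",[np.pi,0,np.radians(p)])).as_rotvec(degrees=True),1).tolist())
E
python3 go.py 631.5 6.8 130 101 631.5 6.8 51 101
```

```text
[204.7 590.5 256.3] [-180.    -0.   160.9]
[-0.5944, -0.4117, 0.1263] [-0.0, 0.0, 59.9]
[-0.5944, -0.4117, 0.2053] [-0.0, 0.0, 59.9]
```

Request:
{"api": "carry_out", "payload": {"delta_pos": [[-0.5944, -0.4117, 0.1063], [-0.5944, -0.4117, 0.1063], [-0.5944, -0.4117, 0.1063], [-0.5944, -0.4117, 0.1063], [-0.5944, -0.4117, 0.1063], [-0.5944, -0.4117, 0.1063], [-0.5944, -0.4117, 0.1063], [-0.5944, -0.4117, 0.1063]], "rot": [[0, 0, 59.9], [0, 0, 59.9], [0, 0, 59.9], [0, 0, 59.9], [0, 0, 59.9], [0, 0, 59.9], [0, 0, 59.9], [0, 0, 59.9]], "claw": 0.07, "grip_force": 35}}

```text
clock: 1.95
eef_pos: [497.9, 189.5, 183.6]
tcp_rot: [3.141, -0.0, 1.762]
contact_force: [0.6, 0.8, -0.0]
opening: 0.818
grasp_force: 0.0
```

```bash
python3 go.py 631.5 6.8 130 101 631.5 6.8 51 101
```

```text
[497.9 189.5 183.6] [179.9  -0.  101. ]
[-0.2048, 0.0963, 0.0537] [0.1, -0.0, -0.0]
[-0.2048, 0.0963, 0.1327] [0.1, -0.0, -0.0]
```

Request:
{"api": "carry_out", "payload": {"delta_pos": [[-0.2048, 0.0963, 0.0537], [-0.2048, 0.0963, 0.0537], [-0.2048, 0.0963, 0.0537], [-0.2048, 0.0963, 0.0537], [-0.2048, 0.0963, 0.0537], [-0.2048, 0.0963, 0.0537], [-0.2048, 0.0963, 0.0537]], "rot": [[0, 0, 0], [0, 0, 0], [0, 0, 0], [0, 0, 0], [0, 0, 0], [0, 0, 0], [0, 0, 0]]}}

```text
clock: 2.82
eef_pos: [629.7, 9.5, 130.2]
tcp_rot: [3.142, -0.0, 1.763]
contact_force: [-0.7, -0.1, 0.0]
opening: 0.818
grasp_force: 0.0
```

```bash
python3 go.py 631.5 6.8 51 101 
python3 - <<'E'
from h import *
im=r.grab_frame("side");p=proj("side",[631,7,60])[0].astype(int);print(p)
cv2.imwrite("pics/s1.png",cv2.resize(im[p[1]-80:p[1]+60,p[0]-90:p[0]+90],None,fx=4,fy=4))
E
```

```text
[629.7   9.5 130.2] [180.  -0. 101.]
[-0.003, 0.0012, 0.0792] [0.0, -0.0, 0.0]
[318 203]
```

View pics/s1.png

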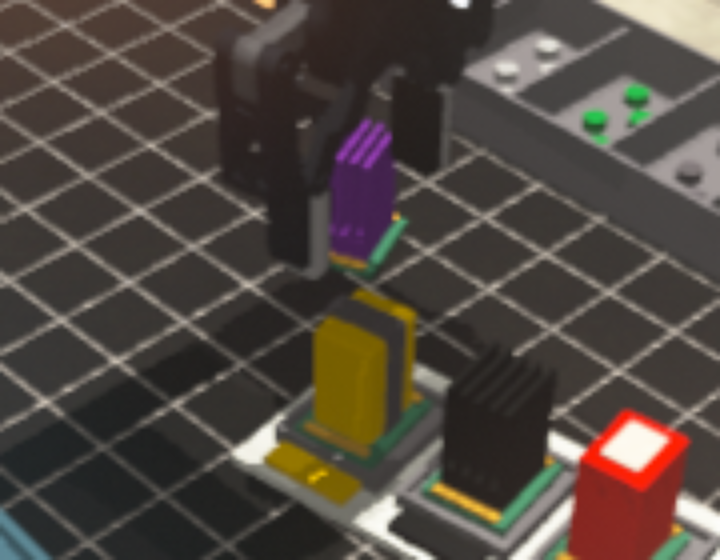

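The fingers (crop 300,220 and 420,130) straddle the yellow block at (360,380), lined up along its x. The purple look-alike is far behind. Going down.

Request:
{"api": "carry_out", "payload": {"delta_pos": [[-0.003, 0.0012, 0.04], [-0.003, 0.0012, 0.0792], [-0.003, 0.0012, 0.0792], [-0.003, 0.0012, 0.0792]], "rot": [[0, 0, 0], [0, 0, 0], [0, 0, 0], [0, 0, 0]]}}

```text
clock: 3.38
eef_pos: [632.6, 6.3, 52.1]
tcp_rot: [3.14, 0.0, 1.763]
contact_force: [0.9, -0.5, 0.5]
opening: 0.824
grasp_force: 0.0
```

Request:
{"api": "carry_out", "payload": {"delta_pos": [[0, 0, 0], [0, 0, 0], [0, 0, 0], [0, 0, 0], [0, 0, 0]], "rot": [[0, 0, 0], [0, 0, 0], [0, 0, 0], [0, 0, 0], [0, 0, 0]], "claw": 0.025, "grip_force": 35}}

```text
clock: 4.0
eef_pos: [632.8, 5.7, 52.1]
tcp_rot: [3.14, 0.0, 1.762]
contact_force: [-0.8, -0.6, 6.1]
opening: 0.396
grasp_force: 35.8
```

```bash
python3 go.py 631.5 6.8 130 101 450.5 -11.3 130 86 450.5 -11.3 55 86
```

```text
[632.8   5.7  52.1] [179.9   0.  101. ]
[0.0013, -0.0009, -0.0779] [0.1, 0.0, -0.0]
[0.0179, -0.182, -0.0782] [0.1, 0.0, 15.0]
[0.018, -0.1822, -0.0032] [0.1, 0.0, 15.0]
```

Request:
{"api": "carry_out", "payload": {"delta_pos": [[0.0013, -0.0009, -0.03], [0.0013, -0.0009, -0.078], [0.0179, -0.05, -0.0782], [0.0179, -0.1, -0.0782], [0.0179, -0.15, -0.0782], [0.0179, -0.182, -0.0782], [0.0179, -0.182, -0.0782], [0.0179, -0.182, -0.0782]], "rot": [[0, 0, 0], [0, 0, 0], [0, 0, 4], [0, 0, 8], [0, 0, 12], [0, 0, 15], [0, 0, 15], [0, 0, 15]]}}

```text
clock: 5.0
eef_pos: [451.1, -11.4, 129.5]
tcp_rot: [3.139, -0.0, 1.501]
contact_force: [0.7, -0.3, -1.2]
opening: 0.396
grasp_force: 35.7
```

```bash
python3 go.py  450.5 -11.3 56 86 450.5 -11.3 48.5 86
python3 - <<'E'
from h import *
im=r.grab_frame("side");p=proj("side",[450,-11,60])[0].astype(int);print(p)
cv2.imwrite("pics/s2.png",cv2.resize(im[p[1]-80:p[1]+60,p[0]-90:p[0]+90],None,fx=4,fy=4))
E
```

```text
[451.1 -11.4 129.5] [179.9  -0.   86. ]
[0.0, -0.0008, 0.0735] [0.1, -0.0, -0.0]
[0.0, -0.0008, 0.081] [0.1, -0.0, -0.0]
[232 268]
```

View pics/s2.png

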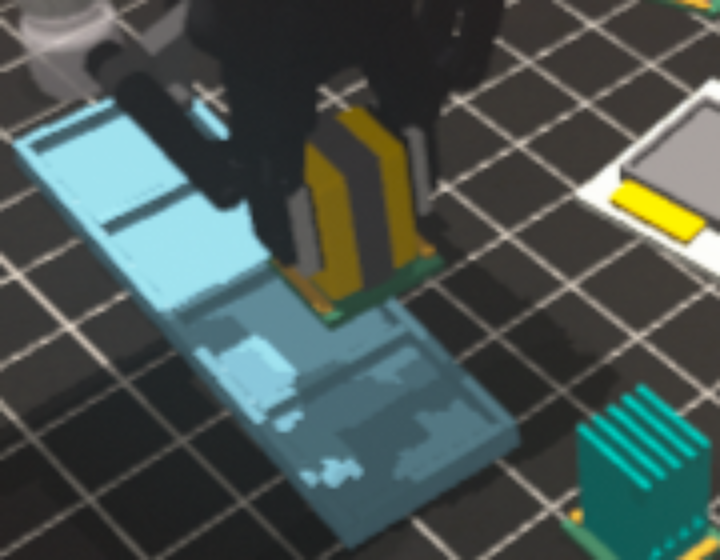

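The transformer hangs upright between the fingers (crop 360,220), square with the rack, over the right-hand end bay (crop 400,430). Lowering, slowly at the end.

Request:
{"api": "carry_out", "payload": {"delta_pos": [[0, -0.0008, 0.04], [0, -0.0008, 0.07], [0, -0.0008, 0.076], [0, -0.0008, 0.079], [0, -0.0008, 0.081], [0, -0.0008, 0.081], [0, -0.0008, 0.081]], "rot": [[0, 0, 0], [0, 0, 0], [0, 0, 0], [0, 0, 0], [0, 0, 0], [0, 0, 0], [0, 0, 0]]}}

```text
clock: 5.92
eef_pos: [449.5, -11.3, 48.4]
tcp_rot: [3.141, -0.0, 1.501]
contact_force: [-0.0, -0.3, -1.4]
opening: 0.391
grasp_force: 35.5
```

Request:
{"api": "carry_out", "payload": {"delta_pos": [[0, 0, 0.0004], [0, 0, 0.0008], [0, 0, 0.0008]], "rot": [[0, 0, 0], [0, 0, 0], [0, 0, 0]]}}

```text
clock: 6.3
eef_pos: [449.4, -11.3, 48.1]
tcp_rot: [3.141, -0.0, 1.5]
contact_force: [-4.9, 0.5, 15.7]
opening: 0.393
grasp_force: 37.8
```

Request:
{"api": "carry_out", "payload": {"delta_pos": [[0, 0, -0.0004], [0, 0, -0.0004], [0, 0, -0.0004], [0, 0, -0.0004]], "rot": [[0, 0, 0], [0, 0, 0], [0, 0, 0], [0, 0, 0]], "claw": 0.07}}

```text
clock: 6.8
eef_pos: [449.1, -11.3, 47.4]
tcp_rot: [-3.141, 0.0, 1.501]
contact_force: [0.2, 0.3, 0.5]
opening: 0.822
grasp_force: 0.0
```

```bash
python3 go.py 450 -11.3 130 86 642 -54.2 130 100.5 642 -54.2 130 100.5 
```

```text
[449.1 -11.3  47.4] [-180.    0.   86.]
[0.0001, 0.0009, -0.0826] [-0.0, 0.0, -0.0]
[-0.0292, 0.1955, -0.0827] [-0.0, 0.0, -14.5]
[-0.0292, 0.1955, -0.0827] [-0.0, 0.0, -14.5]
```

Request:
{"api": "carry_out", "payload": {"delta_pos": [[0, 0.0005, -0.03], [0, 0.0009, -0.0826], [-0.007, 0.05, -0.0827], [-0.015, 0.1, -0.0827], [-0.022, 0.15, -0.0827], [-0.0292, 0.1955, -0.0827], [-0.0292, 0.1955, -0.0827], [-0.0292, 0.1955, -0.0827]], "rot": [[0, 0, 0], [0, 0, 0], [0, 0, -4], [0, 0, -8], [0, 0, -12], [0, 0, -14.5], [0, 0, -14.5], [0, 0, -14.5]]}}

```text
clock: 7.8
eef_pos: [641.0, -54.0, 129.4]
tcp_rot: [-3.14, -0.001, 1.753]
contact_force: [0.2, 0.2, 0.4]
opening: 0.819
grasp_force: 0.0
```

```bash
python3 go.py 642 -54.2 51 100.5 
python3 - <<'E'
from h import *
im=r.grab_frame("side")
cv2.imwrite("pics/s3.png",cv2.resize(im[100:360,130:470],None,fx=2.3,fy=2.3,interpolation=cv2.INTER_CUBIC))
E
```

```text
[641.  -54.  129.4] [-179.9   -0.   100.4]
[-0.0004, 0.0011, 0.0784] [-0.1, -0.0, -0.1]
```

View pics/s3.png

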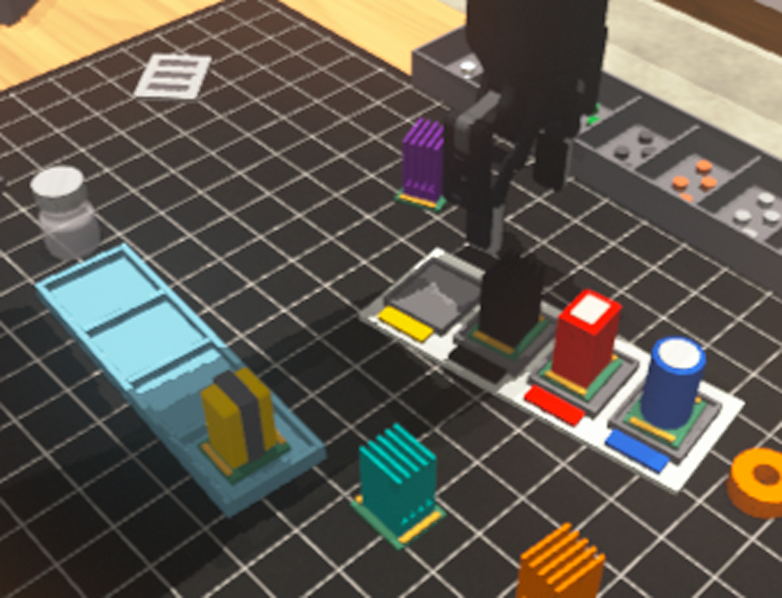

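The transformer stands upright in the end bay (crop 240,440), but seems close to the -x and left walls. The gripper is over the heatsink (crop 512,300). I'll check the bay fit from the top camera.

```bash
python3 - <<'E'
from h import *
im=r.grab_frame("top")
cv2.imwrite("pics/t2.png",cv2.resize(im[275:355,135:330],None,fx=4,fy=4,interpolation=cv2.INTER_CUBIC))
E
```

```text
(no output)
```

View pics/t2.png

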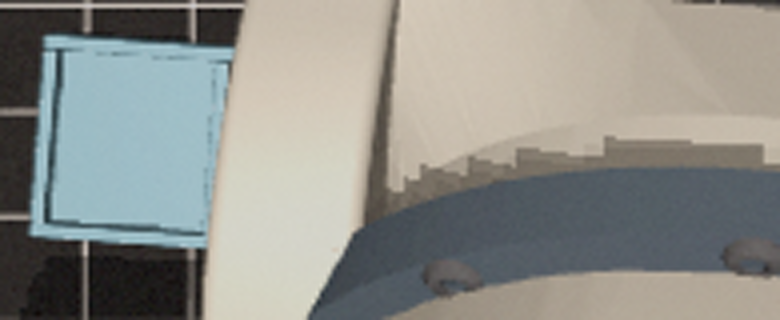

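```bash
python3 - <<'E'
from h import *
print(inv("top",[[146.5,284],[142.5,334],[320,296],[316.5,346]],14)[:,:2].round(1))
print(inv("side",[[183,207.4],[146.5,226],[271.3,295.7],[227.8,321.7]],14)[:,:2].round(1))
# base corners of transformer: left, near, right
b=np.array([[198,465],[228,478],[288,447]])/2.3+[130,100]
print(inv("side",b,8)[:,:2].round(1))
E
```

```text
[[501.3 200.4]
 [430.4 205.5]
 [483.9 -46.6]
 [412.7 -41.6]]
[[497.4 195.3]
 [429.2 196. ]
 [480.4 -52.3]
 [409.3 -46.2]]
[[419.9  -3.9]
 [427.  -24.5]
 [468.4 -30.6]]
```

```bash
python3 - <<'E'
from h import *
im=r.grab_frame("side")
o=cv2.resize(im[245:335,195:285],None,fx=6.5,fy=6.5,interpolation=cv2.INTER_CUBIC)
a=np.radians(-4.1);Rm=np.array([[np.cos(a),-np.sin(a)],[np.sin(a),np.cos(a)]])
for w,h,z,col in((72,249,14,(0,0,255)),):
    C=np.array([[-36,-124.5],[36,-124.5],[36,-58.5],[-36,-58.5]])@Rm.T+[457,79.5]
    p=(proj("side",np.c_[C,[z]*4])+.5-[195,245])*6.5
    cv2.polylines(o,[p.astype(int)],True,col,1)
cv2.imwrite("pics/s4.png",o)
E
```

```text
(no output)
```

View pics/s4.png

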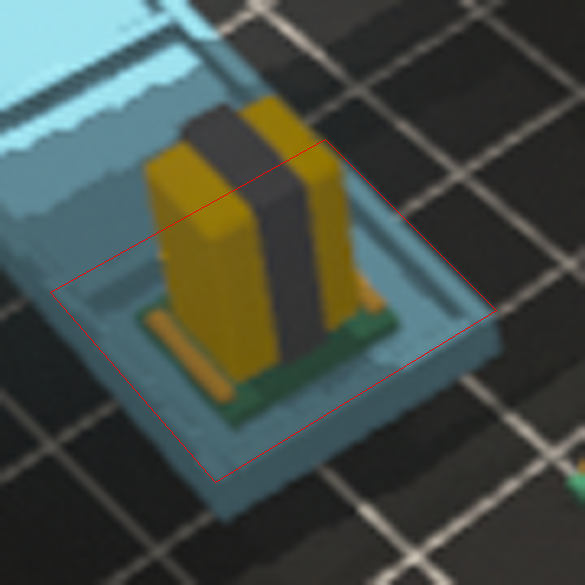

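The projected rack outline fits the picture, and the transformer's base (crop 265,370) stands clear of all the walls and square. Next is the heatsink.

Request:
{"api": "carry_out", "payload": {"delta_pos": [[-0.0004, 0.0011, 0.04], [-0.0004, 0.0011, 0.0784], [-0.0004, 0.0011, 0.0784], [-0.0004, 0.0011, 0.0784]], "rot": [[0, 0, 0], [0, 0, 0], [0, 0, 0], [0, 0, 0]]}}

```text
clock: 8.45
eef_pos: [643.7, -54.3, 53.1]
tcp_rot: [3.141, 0.0, 1.754]
contact_force: [-0.5, -0.2, 0.2]
opening: 0.82
grasp_force: 0.0
```

Request:
{"api": "carry_out", "payload": {"delta_pos": [[0, 0, 0], [0, 0, 0], [0, 0, 0], [0, 0, 0], [0, 0, 0]], "rot": [[0, 0, 0], [0, 0, 0], [0, 0, 0], [0, 0, 0], [0, 0, 0]], "claw": 0.025}}

```text
clock: 9.07
eef_pos: [644.0, -54.4, 53.2]
tcp_rot: [3.14, 0.001, 1.754]
contact_force: [-0.5, -0.0, 6.8]
opening: 0.393
grasp_force: 35.8
```

```bash
python3 go.py 642 -54.2 140 100.5 455.5 49 140 86
```

```text
[644.  -54.4  53.2] [179.9   0.  100.5]
[0.0006, -0.0018, -0.0868] [0.1, 0.0, -0.0]
[0.1359, -0.1664, -0.0871] [0.1, 0.0, 14.5]
```

Request:
{"api": "carry_out", "payload": {"delta_pos": [[0.0003, -0.001, -0.03], [0.0006, -0.0018, -0.0868], [0.034, -0.042, -0.087], [0.068, -0.083, -0.087], [0.102, -0.125, -0.087], [0.1359, -0.1664, -0.087], [0.1359, -0.1664, -0.087], [0.1359, -0.1664, -0.087]], "rot": [[0, 0, 0], [0, 0, 0], [0, 0, 4], [0, 0, 8], [0, 0, 12], [0, 0, 14.5], [0, 0, 14.5], [0, 0, 14.5]]}}

```text
clock: 10.07
eef_pos: [455.8, 49.2, 139.5]
tcp_rot: [3.14, -0.0, 1.501]
contact_force: [0.1, 0.3, -0.2]
opening: 0.39
grasp_force: 35.3
```

```bash
python3 go.py 455.5 49 50 86
```

```text
[455.8  49.2 139.5] [179.9  -0.   86. ]
[-0.0002, -0.0005, 0.0895] [0.1, -0.0, 0.0]
```

Request:
{"api": "carry_out", "payload": {"delta_pos": [[-0.0002, -0.0005, 0.04], [-0.0002, -0.0005, 0.078], [-0.0002, -0.0005, 0.085], [-0.0002, -0.0005, 0.088], [-0.0002, -0.0005, 0.0895], [-0.0002, -0.0005, 0.0895]], "rot": [[0, 0, 0], [0, 0, 0], [0, 0, 0], [0, 0, 0], [0, 0, 0], [0, 0, 0]]}}

```text
clock: 10.82
eef_pos: [455.1, 48.9, 50.1]
tcp_rot: [3.14, -0.0, 1.501]
contact_force: [-0.4, -0.0, -0.2]
opening: 0.397
grasp_force: 35.3
```

Request:
{"api": "carry_out", "payload": {"delta_pos": [[0, 0, 0.0003], [0, 0, 0.0006], [0, 0, 0.0006]], "rot": [[0, 0, 0], [0, 0, 0], [0, 0, 0]]}}

```text
clock: 11.2
eef_pos: [454.7, 48.9, 49.2]
tcp_rot: [3.141, -0.0, 1.501]
contact_force: [-0.9, -0.0, 5.8]
opening: 0.394
grasp_force: 36.2
```

Contact at 5.8 N. Releasing.

Request:
{"api": "carry_out", "payload": {"delta_pos": [[0, 0, 0], [0, 0, 0], [0, 0, 0], [0, 0, 0]], "rot": [[0, 0, 0], [0, 0, 0], [0, 0, 0], [0, 0, 0]], "claw": 0.07}}

```text
clock: 11.7
eef_pos: [454.4, 48.9, 48.6]
tcp_rot: [-3.142, -0.0, 1.501]
contact_force: [0.4, -0.8, 0.6]
opening: 0.819
grasp_force: 0.0
```

```bash
python3 go.py 455 49 140 86 650 -112.8 140 99.4
```

```text
[454.4  48.9  48.6] [-180.   -0.   86.]
[0.0002, 0.0006, -0.0914] [-0.0, -0.0, -0.0]
[-0.1475, 0.2065, -0.0914] [-0.0, -0.0, -13.4]
```

Request:
{"api": "carry_out", "payload": {"delta_pos": [[0, 0.0006, -0.03], [0, 0.0006, -0.0914], [-0.036, 0.05, -0.0914], [-0.072, 0.1, -0.0914], [-0.108, 0.15, -0.0914], [-0.1475, 0.2065, -0.0914], [-0.1475, 0.2065, -0.0914], [-0.1475, 0.2065, -0.0914]], "rot": [[0, 0, 0], [0, 0, 0], [0, 0, -4], [0, 0, -8], [0, 0, -12], [0, 0, -13.4], [0, 0, -13.4], [0, 0, -13.4]]}}

```text
clock: 12.7
eef_pos: [649.4, -112.9, 139.3]
tcp_rot: [-3.14, -0.001, 1.734]
contact_force: [0.1, 0.9, -0.8]
opening: 0.818
grasp_force: 0.0
```

```bash
python3 go.py 650 -113.3 51 99.4
python3 - <<'E'
from h import *
im=r.grab_frame("side")
cv2.imwrite("pics/s5.png",cv2.resize(im[130:350,130:460],None,fx=2.4,fy=2.4,interpolation=cv2.INTER_CUBIC))
E
```

```text
[ 649.4 -112.9  139.3] [-179.9   -0.    99.3]
[-0.0006, 0.0006, 0.0883] [-0.1, -0.0, -0.1]
```

View pics/s5.png

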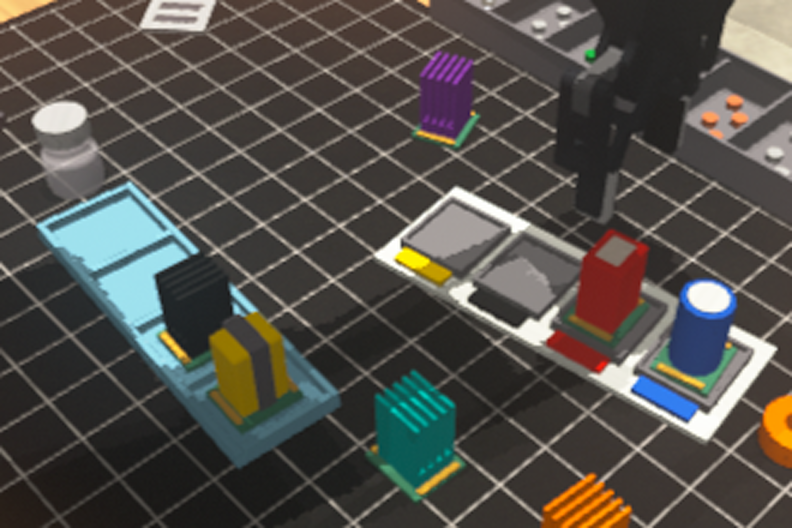

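The heatsink (195,310) and transformer (250,365) stand upright in the two right-hand bays. The gripper is over the relay (610,280).

Request:
{"api": "carry_out", "payload": {"delta_pos": [[-0.0006, 0.0006, 0.045], [-0.0006, 0.0006, 0.0883], [-0.0006, 0.0006, 0.0883], [-0.0006, 0.0006, 0.0883]], "rot": [[0, 0, 0], [0, 0, 0], [0, 0, 0], [0, 0, 0]]}}

```text
clock: 13.25
eef_pos: [651.0, -112.7, 53.3]
tcp_rot: [3.141, 0.0, 1.735]
contact_force: [0.3, -0.6, 0.4]
opening: 0.816
grasp_force: 0.0
```

Request:
{"api": "carry_out", "payload": {"delta_pos": [[0, 0, 0], [0, 0, 0], [0, 0, 0], [0, 0, 0], [0, 0, 0]], "rot": [[0, 0, 0], [0, 0, 0], [0, 0, 0], [0, 0, 0], [0, 0, 0]], "claw": 0.025}}

```text
clock: 13.88
eef_pos: [651.6, -113.4, 53.5]
tcp_rot: [3.14, 0.001, 1.734]
contact_force: [-0.7, 1.1, 5.6]
opening: 0.393
grasp_force: 35.7
```

```bash
python3 go.py 650 -113.3 150 99.4 459.5 109.5 150 86
```

```text
[ 651.6 -113.4   53.5] [179.9   0.   99.4]
[0.0003, -0.0014, -0.0965] [0.1, 0.0, -0.0]
[0.2511, -0.1531, -0.097] [0.1, 0.0, 13.4]
```

Request:
{"api": "carry_out", "payload": {"delta_pos": [[0.0003, -0.001, -0.035], [0.0003, -0.0014, -0.0965], [0.05, -0.031, -0.097], [0.1, -0.061, -0.097], [0.15, -0.092, -0.097], [0.2, -0.122, -0.097], [0.2511, -0.1531, -0.097], [0.2511, -0.1531, -0.097]], "rot": [[0, 0, 0], [0, 0, 0], [0, 0, 3], [0, 0, 6], [0, 0, 9], [0, 0, 12], [0, 0, 13.4], [0, 0, 13.4]]}}

```text
clock: 14.88
eef_pos: [456.0, 111.7, 149.2]
tcp_rot: [-3.141, -0.0, 1.504]
contact_force: [0.9, -0.1, -0.8]
opening: 0.396
grasp_force: 35.3
```

Request:
{"api": "carry_out", "payload": {"delta_pos": [[0, 0, 0], [0, 0, 0]], "rot": [[0, 0, 0], [0, 0, 0]]}}

```text
clock: 15.12
eef_pos: [459.8, 109.0, 149.1]
tcp_rot: [3.141, -0.0, 1.5]
contact_force: [0.1, -0.1, -0.9]
opening: 0.389
grasp_force: 35.3
```

```bash
python3 go.py 459.5 109.5 50.3 86
```

```text
[459.8 109.  149.1] [179.9  -0.   85.9]
[0.0005, -0.0004, 0.0988] [0.1, -0.0, -0.1]
```

Request:
{"api": "carry_out", "payload": {"delta_pos": [[0.0005, -0.0004, 0.045], [0.0005, -0.0004, 0.087], [0.0005, -0.0004, 0.094], [0.0005, -0.0004, 0.097], [0.0005, -0.0004, 0.0988], [0.0005, -0.0004, 0.0988]], "rot": [[0, 0, 0], [0, 0, 0], [0, 0, 0], [0, 0, 0], [0, 0, 0], [0, 0, 0]]}}

```text
clock: 15.88
eef_pos: [459.2, 110.2, 50.9]
tcp_rot: [3.14, -0.001, 1.5]
contact_force: [0.8, -0.0, -1.5]
opening: 0.394
grasp_force: 35.2
```

Request:
{"api": "carry_out", "payload": {"delta_pos": [[0, 0, 0.0003], [0, 0, 0.0006], [0, 0, 0.0006]], "rot": [[0, 0, 0], [0, 0, 0], [0, 0, 0]]}}

```text
clock: 16.25
eef_pos: [458.4, 110.1, 49.5]
tcp_rot: [3.141, -0.0, 1.501]
contact_force: [-0.8, 1.6, -0.9]
opening: 0.389
grasp_force: 35.2
```

Request:
{"api": "carry_out", "payload": {"delta_pos": [[0, 0, 0.0002], [0, 0, 0.0005], [0, 0, 0.0005]], "rot": [[0, 0, 0], [0, 0, 0], [0, 0, 0]]}}

```text
clock: 16.62
eef_pos: [458.4, 110.1, 49.4]
tcp_rot: [-3.142, -0.0, 1.501]
contact_force: [-3.1, -0.4, 10.3]
opening: 0.393
grasp_force: 36.8
```

Request:
{"api": "carry_out", "payload": {"delta_pos": [[0, 0, 0], [0, 0, 0], [0, 0, 0], [0, 0, 0]], "rot": [[0, 0, 0], [0, 0, 0], [0, 0, 0], [0, 0, 0]], "claw": 0.07}}

```text
clock: 17.12
eef_pos: [458.3, 110.1, 48.8]
tcp_rot: [-3.141, 0.0, 1.501]
contact_force: [0.1, 0.5, 0.6]
opening: 0.818
grasp_force: 0.0
```

```bash
python3 go.py 458.5 110 140 86 658.5 -175.3 140 100
```

```text
[458.3 110.1  48.8] [-180.    0.   86.]
[-0.0, 0.0001, -0.0912] [-0.0, 0.0, -0.0]
[-0.2706, 0.2197, -0.0912] [-0.0, 0.0, -14.0]
```

Request:
{"api": "carry_out", "payload": {"delta_pos": [[0, 0, -0.03], [0, 0, -0.0912], [-0.045, 0.036, -0.0912], [-0.09, 0.073, -0.0912], [-0.135, 0.11, -0.0912], [-0.18, 0.146, -0.0912], [-0.225, 0.183, -0.0912], [-0.2706, 0.2197, -0.0912]], "rot": [[0, 0, 0], [0, 0, 0], [0, 0, -3], [0, 0, -6], [0, 0, -9], [0, 0, -12], [0, 0, -14], [0, 0, -14]]}}

```text
clock: 18.12
eef_pos: [659.3, -177.0, 139.8]
tcp_rot: [-3.141, -0.0, 1.745]
contact_force: [-0.2, 0.7, -0.1]
opening: 0.823
grasp_force: 0.0
```

Request:
{"api": "carry_out", "payload": {"delta_pos": [[0, 0, 0], [0, 0, 0], [0, 0, 0]], "rot": [[0, 0, 0], [0, 0, 0], [0, 0, 0]]}}

```text
clock: 18.5
eef_pos: [657.8, -174.2, 139.9]
tcp_rot: [-3.141, -0.001, 1.746]
contact_force: [-0.2, -0.3, -0.2]
opening: 0.823
grasp_force: 0.0
```

```bash
python3 go.py 658.5 -175.3 51 100
python3 - <<'E'
from h import *
im=r.grab_frame("side")
cv2.imwrite("pics/s6.png",cv2.resize(im[150:350,130:470],None,fx=2.35,fy=2.35,interpolation=cv2.INTER_CUBIC))
E
```

```text
[ 657.8 -174.2  139.9] [-179.9   -0.   100. ]
[-0.0013, 0.0006, 0.0889] [-0.1, -0.0, 0.0]
```

View pics/s6.png

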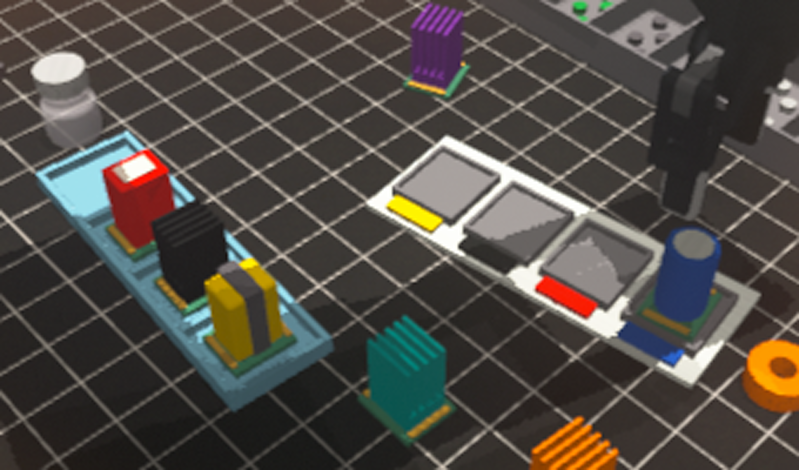

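Relay (140,195), heatsink (190,250) and transformer (245,310) stand upright in their bays. The gripper is over the capacitor (688,265).

Request:
{"api": "carry_out", "payload": {"delta_pos": [[-0.0013, 0.0006, 0.045], [-0.0013, 0.0006, 0.0889], [-0.0013, 0.0006, 0.0889], [-0.0013, 0.0006, 0.0889]], "rot": [[0, 0, 0], [0, 0, 0], [0, 0, 0], [0, 0, 0]]}}

```text
clock: 19.05
eef_pos: [660.1, -176.2, 52.7]
tcp_rot: [3.14, 0.001, 1.746]
contact_force: [-0.0, -0.1, 0.6]
opening: 0.819
grasp_force: 0.0
```

Request:
{"api": "carry_out", "payload": {"delta_pos": [[0, 0, 0], [0, 0, 0], [0, 0, 0], [0, 0, 0], [0, 0, 0]], "rot": [[0, 0, 0], [0, 0, 0], [0, 0, 0], [0, 0, 0], [0, 0, 0]], "claw": 0.024, "grip_force": 40}}

```text
clock: 19.68
eef_pos: [660.2, -176.7, 52.9]
tcp_rot: [3.14, 0.001, 1.745]
contact_force: [-1.3, 1.2, 7.4]
opening: 0.379
grasp_force: 39.2
```

```bash
python3 go.py 658.5 -175.3 150 100 463.5 170.3 150 86
```

```text
[ 660.2 -176.7   52.9] [179.9   0.  100. ]
[0.0016, -0.0013, -0.0971] [0.1, 0.0, -0.0]
[0.3757, -0.1335, -0.0976] [0.1, 0.0, 14.0]
```

Request:
{"api": "carry_out", "payload": {"delta_pos": [[0.001, -0.001, -0.035], [0.0016, -0.0013, -0.0971], [0.045, -0.016, -0.0976], [0.09, -0.032, -0.0976], [0.135, -0.048, -0.0976], [0.18, -0.064, -0.0976], [0.225, -0.08, -0.0976], [0.27, -0.096, -0.0976]], "rot": [[0, 0, 0], [0, 0, 0], [0, 0, 2], [0, 0, 4], [0, 0, 6], [0, 0, 8], [0, 0, 10], [0, 0, 12]]}}

```text
clock: 20.68
eef_pos: [517.4, 74.0, 149.4]
tcp_rot: [3.14, -0.0, 1.534]
contact_force: [-0.1, 0.0, -1.7]
opening: 0.375
grasp_force: 40.1
```

Request:
{"api": "carry_out", "payload": {"delta_pos": [[0, 0, 0], [0, 0, 0], [0, 0, 0]], "rot": [[0, 0, 0], [0, 0, 0], [0, 0, 0]]}}

```text
clock: 21.05
eef_pos: [518.8, 72.1, 149.0]
tcp_rot: [3.141, 0.0, 1.535]
contact_force: [0.6, 0.5, -0.7]
opening: 0.377
grasp_force: 40.2
```

```bash
python3 go.py 463.5 170.3 150 86
```

```text
[518.8  72.1 149. ] [180.    0.   87.9]
[0.0962, -0.0588, -0.0011] [0.0, 0.0, 1.9]
```

Request:
{"api": "carry_out", "payload": {"delta_pos": [[0.045, -0.027, 0], [0.09, -0.055, 0], [0.0962, -0.0588, 0], [0.0962, -0.0588, 0], [0.0962, -0.0588, 0]], "rot": [[0, 0, 1], [0, 0, 1.9], [0, 0, 1.9], [0, 0, 1.9], [0, 0, 1.9]]}}

```text
clock: 21.68
eef_pos: [463.6, 170.1, 148.8]
tcp_rot: [3.141, 0.0, 1.501]
contact_force: [0.2, -0.7, -1.1]
opening: 0.376
grasp_force: 40.3
```

```bash
python3 go.py 463.5 170.3 50 86
python3 - <<'E'
from h import *
im=r.grab_frame("side")
cv2.imwrite("pics/s7.png",cv2.resize(im[120:320,120:300],None,fx=3,fy=3,interpolation=cv2.INTER_CUBIC))
E
```

```text
[463.6 170.1 148.8] [180.   0.  86.]
[0.0002, -0.0001, 0.0988] [0.0, 0.0, 0.0]
```

View pics/s7.png

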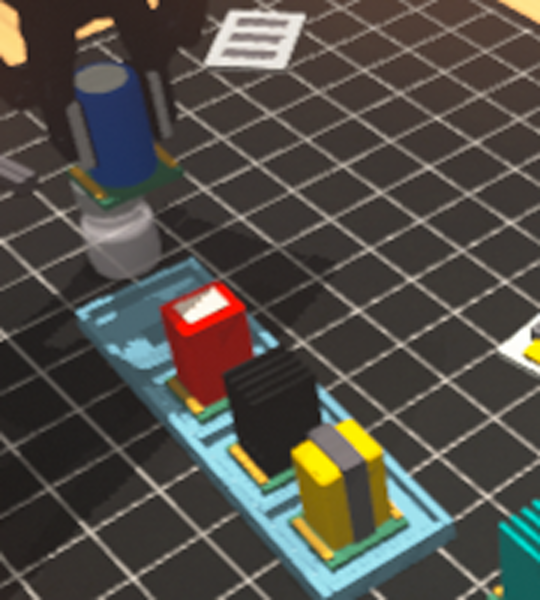

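The capacitor hangs upright (crop 115,130), its base parallel to the rack, over the empty left bay. Lowering.

Request:
{"api": "carry_out", "payload": {"delta_pos": [[0, 0, 0.045], [0, 0, 0.087], [0, 0, 0.094], [0, 0, 0.097], [0, 0, 0.0988], [0, 0, 0.0988]], "rot": [[0, 0, 0], [0, 0, 0], [0, 0, 0], [0, 0, 0], [0, 0, 0], [0, 0, 0]]}}

```text
clock: 22.48
eef_pos: [463.4, 171.3, 51.0]
tcp_rot: [3.14, -0.001, 1.502]
contact_force: [0.4, 0.2, -1.1]
opening: 0.38
grasp_force: 40.2
```

Request:
{"api": "carry_out", "payload": {"delta_pos": [[0, 0, 0.0003], [0, 0, 0.0006], [0, 0, 0.0006]], "rot": [[0, 0, 0], [0, 0, 0], [0, 0, 0]]}}

```text
clock: 22.85
eef_pos: [462.7, 171.1, 49.5]
tcp_rot: [3.141, -0.0, 1.502]
contact_force: [0.0, -0.4, -1.6]
opening: 0.377
grasp_force: 40.2
```

Request:
{"api": "carry_out", "payload": {"delta_pos": [[0, 0, 0.0003], [0, 0, 0.0006], [0, 0, 0.0009], [0, 0, 0.0009]], "rot": [[0, 0, 0], [0, 0, 0], [0, 0, 0], [0, 0, 0]]}}

```text
clock: 23.35
eef_pos: [462.7, 171.1, 48.9]
tcp_rot: [3.142, -0.0, 1.502]
contact_force: [-2.6, -1.0, 7.4]
opening: 0.378
grasp_force: 41.2
```

Request:
{"api": "carry_out", "payload": {"delta_pos": [[0, 0, 0], [0, 0, 0], [0, 0, 0], [0, 0, 0]], "rot": [[0, 0, 0], [0, 0, 0], [0, 0, 0], [0, 0, 0]], "claw": 0.07}}

```text
clock: 23.85
eef_pos: [462.7, 171.0, 48.4]
tcp_rot: [-3.141, 0.0, 1.502]
contact_force: [0.6, 0.0, 0.2]
opening: 0.819
grasp_force: 0.0
```

Request:
{"api": "carry_out", "payload": {"delta_pos": [[0, 0, -0.03], [0, 0, -0.09], [0, 0, -0.15], [0, 0, -0.2], [-0.06, 0, -0.2], [-0.12, 0, -0.2], [-0.12, 0, -0.2]], "rot": [[0, 0, 0], [0, 0, 0], [0, 0, 0], [0, 0, 0], [0, 0, 0], [0, 0, 0], [0, 0, 0]]}}

```text
clock: 24.72
eef_pos: [453.9, 48.3, 248.6]
tcp_rot: [3.142, 0.001, 1.498]
contact_force: [-0.1, 0.3, -0.4]
opening: 0.822
grasp_force: 0.0
```

```bash
python3 - <<'E'
from h import *
im=r.grab_frame("side");print(r.sense()['eef_pos'])
cv2.imwrite("pics/s8.png",cv2.resize(im[160:340,120:300],None,fx=3.3,fy=3.3,interpolation=cv2.INTER_CUBIC))
E
```

```text
[454.27549653  49.88706255 248.56505819]
```

View pics/s8.png

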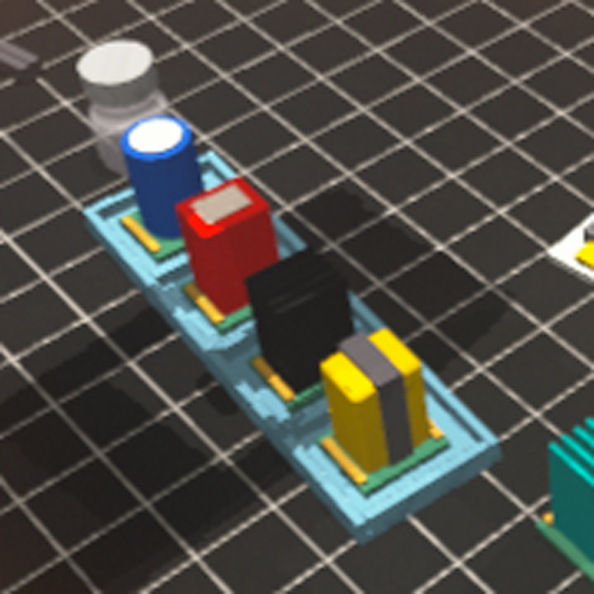

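All four modules stand upright inside their bays: blue (160,185), red (228,250), black (300,325), yellow (378,405). The arm is clear of them, so I'm handing in.

```bash
python3 -c "
from rig import r
print(r.sign_off())"
```

```text
the job is handed in; nothing more can be done
None
```

All four modules are in the rack in reversed order (left to right: capacitor, relay, heatsink, transformer), upright and released, and the job was handed in at about 25 s; the sign-off returned no verdict.

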